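# Close the inspection frame and hold its cover over the bolt inserts

### The arm

A 6-joint arm with a two-finger parallel gripper is mounted at the origin on the work surface. World frame = base frame: x ahead of the robot, y to its left, z up, the work surface at z = 0. Lengths are in m, angles in rad, forces in N, time in s.
With the tool pointing down it reaches from about 0.35 to 0.775 m from the base axis. Payload 7.3 kg.
Tool frame: the origin (TCP) lies midway between the tips of the shut fingers; the grasp point (between the pads) lies 19 mm behind it (robot.grip_depth is the z of the grasp point in the tool frame, in m); z points along the fingers, y is the line along which they close (so a half turn about z gives the same grasp; the last joint's range is limited). The gripper opens to 92 mm and grips with 3 to 60 N. Pads are 19 mm wide; open, the fingers measure 130 mm over their backs; the gripper's body (75 mm by 190 mm) begins 47 mm behind the grasp point.
Start: joints at [-1.268, 0.342, 1.524, -0, 1.275, -0.146], TCP at [0.228, -0.473, 0.202] pointing down, gripper open.
Joint ranges: [-2.53, 2.53], [-0.77, 2.02], [0.04, 2.7], [-1, 4.14], [0.28, 2.66], [-3.11, 3.11]. Speed limits (rad/s): [2.57, 2.57, 3.14, 3.14, 3.14, 3.14].

### API

Orientations are given as [roll, pitch, yaw] about the fixed x, y, z axes, in that order (R = Rz(yaw) Ry(pitch) Rx(roll)).
In Python, from cell import robot, viewer gives the robot as it stands.
- The arm moves only by the tool step_arm, never from a script. Its argument "increments" is a list of rows, each an object with "delta_pos": the shift along the tool's x, y, z in cm, a list of three; "dr": the turn, a rotation vector about the tool's x, y, z in degrees, a list of three; "fingers": the closure, from -1 (fully open) to 1 (shut), so that 0 is half open. In form: [{"delta_pos": [tx, ty, tz], "dr": [wx, wy, wz], "fingers": fingers}, ...]. A call has exactly 5 rows; each row is the pose to reach, as a shift and turn from the pose commanded when the call began, along the tool's axes at that moment; what a row does not reach only later rows make up. A row lasts 1/8 s, in which the tool goes at most 62.5 mm and 10.7 degrees, less where a joint would pass 70% of its speed; a pose out of reach is approached as far as the arm can. A call with a gripper value outside its range is refused whole. The fingers move at their own pace and stop on an object; "newtons" is the grip in N (left out, the last holds). Time passes only in rows, so rows that repeat a pose let the fingers close, or fill a call up. It gives the time, the measured TCP pose, the force, the opening and the grip force at its end, in the units of the state.
- robot.observe(): the state, without advancing time (a new reading comes with each control period).
- viewer.read_camera(name): name is "scene" or "top" or "wrist"; returns the picture (420x560x3 uint8, red, green, blue); there is no depth.
- viewer.camera_params(name): a dict with "K" (3x3 intrinsics, pixels), "T" (4x4, takes a point from camera to world coordinates). Camera axes: x right, y down, z forward; pixel columns grow to the right and rows downward; lengths in m; the calibration is good to about 2 mm. A picture is of the moment at which its call begins: read the wrist's pose just before it. camera_params takes no time and is no camera call; for the wrist camera it gives the pose at the moment of the call.
- robot.hand_in(): hands the job in; it is judged then, once.
The state is a dict: "time": time; "qpos": joint angles; "qvel": joint speeds; "joint_efforts": joint torques, N m; "tool_pos": TCP position; "tool_rot": TCP orientation; "contact_force": force on the tool from outside, world axes, zero at the start; "torque": the same for the moment, N m; "opening": finger opening in m; "grip_force": force on a finger pad.
Only numpy, scipy, OpenCV 4.12 (cv2) and the standard library are available. Lean on these libraries where they do the work, as an engineer would, in place of code of your own. Each camera call takes 0.05 s, during which the arm holds its last target. There are 200 camera calls.

### The job

First slide the loose dark-grey frame half along its guides until it butts flush against the fixed blue half, closing the gap. Then pick up the red cover by its black handle and hold it level over the closed frame, hovering about 15 mm above it without touching, with its four holes over the four brass threaded inserts so that each insert shows whole through its hole, either way round, ready for the bolts. Finish while still holding the cover there, steady, and leave the gearmotor, sprocket and grease jar where they are.

Things in the scene. Friction and masses are not known exactly. Their poses are not given: they have to be found in the camera images.
- housing: Fixed grey base plate, 110 (x) by 215 (y, from -85 to +130) by 8 mm thick, carrying the fixed blue frame half: a U, 64 mm wide in x, from y = -70 to y = 0, top at 58 mm above the bench, walls 20 mm thick, open towards +y. Its mating faces lie at y = 0. Beyond it, y = 3 to 128, two steel guide strips 6 mm high (top 14 mm above the bench) stand 67 mm apart (inner faces) and lead the loose half along y. Origin on the bench below the middle of the joint line; z up. Cannot move.
- loose_half: Loose dark-grey frame half, a U 64 mm wide (x), 70 mm long (y) and 50 mm high, 0.4 to 0.9 kg, walls 20 mm thick, open towards its -y, solid flat end at +y. Lies between the guides on the base plate (its underside 8 mm above the bench), its axes along those of the housing, 20 to 45 mm short of the blue half. Origin at the centre of its underside: 35 mm from the joint line in the housing's y when flush. It slides on plain friction.
- cover: Red-painted steel cover plate 76 (x) by 146 (y) by 6 mm, 0.25 to 0.45 kg, lying flat on the bench, with four 18 mm through holes at x = +-22, y = +-52 mm. Black bridge handle along y over its middle: a bar 12 mm wide (x), 70 mm long (y), from 26 to 42 mm above the plate's underside, on two 10 mm posts at y = +-30 mm. Origin at the centre of the underside; balanced about it; z up.
- hole0 (a point): centre of a cover hole at the plate's underside, at x = 22, y = -52 mm in the cover
- hole1 (a point): centre of a cover hole at the plate's underside, at x = -22, y = -52 mm in the cover
- hole2 (a point): centre of a cover hole at the plate's underside, at x = -22, y = 52 mm in the cover
- hole3 (a point): centre of a cover hole at the plate's underside, at x = 22, y = 52 mm in the cover
- insert0 (a point): top of a brass threaded insert, 8 mm across, flush in the top face of the blue half, at x = 22, y = -52, z = 58 mm in the housing; hole 0 (or, the other way round, hole 2) belongs over it
- insert1 (a point): top of a brass threaded insert, 8 mm across, flush in the top face of the blue half, at x = -22, y = -52, z = 58 mm in the housing; hole 1 (or, the other way round, hole 3) belongs over it
- insert2 (a point): top of a brass threaded insert, 8 mm across, flush in the top face of the loose half, at x = -22, y = 17, z = 50 mm in the loose half; hole 2 (or, the other way round, hole 0) belongs over it
- insert3 (a point): top of a brass threaded insert, 8 mm across, flush in the top face of the loose half, at x = 22, y = 17, z = 50 mm in the loose half; hole 3 (or, the other way round, hole 1) belongs over it
- gearmotor: bystander: small blue gearmotor, 70 by 120 by 70 mm, origin under its gearbox; to be left alone
- sprocket: bystander: dark steel chain sprocket, 75 mm across, 22 mm high, lying flat; to be left alone
- grease: bystander: white jar with yellow cap, 56 mm across, 75 mm high; to be left alone

How it is judged:
By the outcome, as a careful person would: the job done as asked, in the order asked, and still so for the second after the job is handed in, while the arm keeps its last pose, push and grip.
It also fails if it takes over 51 s, if anything falls off the work surface, if the arm or the gripper's body presses on something with over 40 N, if the wrist force passes 120 N, or if a joint passes its speed limit or range.

## Working session

There is one attempt and no reset: what is moved stays moved. The work goes in short steps, Python scripts to look and compute and a tool call to move; the robot and the scene stay as the last step left them, time stands still between calls to the robot, and variables do not carry over. Pictures are saved under pics/ and viewed, at most 10 in all, crops included, and the job is handed in when it is done.

Besides the shell and the picture viewer there is one more tool, called after "Call:" by a JSON object that holds its "fn" and its "kwargs". step_arm: Moves the arm, as the interface text tells. Its arguments: {"type":"object","properties":{"increments":{"type":"array"},"newtons":{"type":"number"}},"required":["increments"]}

```bash
mkdir -p pics; ls; python3 - <<'E'
from cell import robot, viewer
import cv2, numpy as np
np.set_printoptions(precision=4,suppress=True)
a=viewer.read_camera("top");b=viewer.read_camera("scene")
cv2.imwrite("pics/top.png",a[...,::-1]);cv2.imwrite("pics/scene.png",b[...,::-1])
for n in("top","scene","wrist"):
  p=viewer.camera_params(n);print(n,p["K"],p["T"])
s=robot.observe();print(s)
E
```

```text
pics
top [[509.4601   0.     275.5379]
 [  0.     509.4601 210.3907]
 [  0.       0.       1.    ]] [[ 0.026  -0.9822  0.186   0.3728]
 [-0.9997 -0.0256  0.0045 -0.007 ]
 [ 0.0003 -0.1861 -0.9825  1.1917]
 [ 0.      0.      0.      1.    ]]
scene [[465.5312   0.     282.0941]
 [  0.     465.5312 211.7978]
 [  0.       0.       1.    ]] [[ 0.363   0.5451 -0.7557  1.3701]
 [ 0.9317 -0.2017  0.3021 -0.3412]
 [ 0.0123 -0.8138 -0.5811  0.6715]
 [ 0.      0.      0.      1.    ]]
wrist [[330.8543   0.     279.6165]
 [  0.     330.8543 210.2656]
 [  0.       0.       1.    ]] [[ 0.4336 -0.864  -0.2559  0.2971]
 [-0.9011 -0.4166 -0.1204 -0.4399]
 [-0.0026  0.2827 -0.9592  0.3844]
 [ 0.      0.      0.      1.    ]]
{'time': 0.1, 'qpos': array([-1.268 ,  0.3426,  1.5249, -0.    ,  1.2754, -0.146 ]), 'qvel': array([-0.0003, -0.0028, -0.0033, -0.0003,  0.0012, -0.0004]), 'joint_efforts': array([  0.0012, -43.2004, -24.4696,   0.0718,   0.0526,  -0.0001]), 'tool_pos': array([ 0.2277, -0.4726,  0.2017]), 'tool_rot': array([-3.1402, -0.0002,  0.4488]), 'contact_force': array([-0.0225,  0.6163, -0.3294]), 'torque': array([-0.0094, -0.0172,  0.0382]), 'grip_force': 0.0, 'opening': 0.09190134888839636}
```

View pics/top.png

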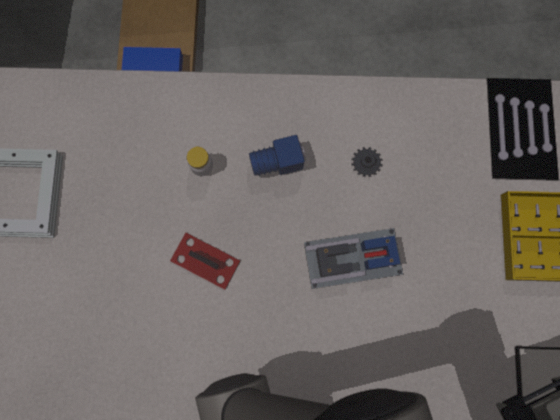

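View pics/scene.png

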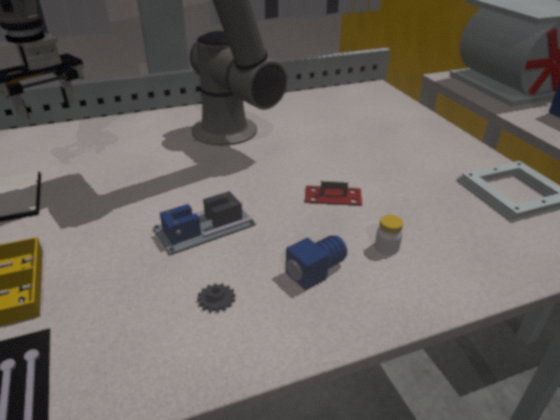

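The top view shows the base plate around (353,257) with the blue half on the right and the loose half on the left at about (338,260). The red cover is at (206,260), and the bystanders sit along row 160, well clear. The scene view agrees. Next I'll take coarse positions from colour masks.

```bash
cat > h.py <<'E'
import numpy as np, cv2
np.set_printoptions(precision=4,suppress=True)
from scipy.spatial.transform import Rotation as R
def ray(p,uv,z):
    K,T=p["K"],p["T"]; uv=np.atleast_2d(uv).astype(float)
    d=np.c_[uv,np.ones(len(uv))]@np.linalg.inv(K).T@T[:3,:3].T; o=T[:3,3]
    return o+d*((z-o[2])/d[:,2])[:,None]
def proj(p,X):
    c=(np.atleast_2d(X)-p["T"][:3,3])@p["T"][:3,:3]; c=c@p["K"].T; return c[:,:2]/c[:,2:]
def hsv(im): return cv2.cvtColor(np.ascontiguousarray(im),cv2.COLOR_RGB2HSV)
def mask(im,lo,hi,roi=None):
    m=cv2.inRange(hsv(im),lo,hi)
    if roi is not None:
        k=np.zeros_like(m);k[roi[1]:roi[3],roi[0]:roi[2]]=255;m&=k
    return m
def big(m):
    return max(cv2.findContours(m,cv2.RETR_EXTERNAL,cv2.CHAIN_APPROX_NONE)[0],key=cv2.contourArea)
def delta(s,pos,rot):
    """shift (cm) and turn (deg) in tool axes from state s to world pos, rot(rpy)"""
    A=R.from_euler("xyz",s["tool_rot"]); B=R.from_euler("xyz",rot)
    return A.inv().apply(np.array(pos)-s["tool_pos"])*100,np.degrees((A.inv()*B).as_rotvec())
E
python3 - <<'E'
from h import *
from cell import viewer
im=cv2.imread("pics/top.png")[...,::-1];p=viewer.camera_params("top")
m=mask(im,(0,120,60),(10,255,255),(160,225,250,295))|mask(im,(170,120,60),(180,255,255),(160,225,250,295))
c=big(m);r=cv2.minAreaRect(c);b=cv2.boxPoints(r);print("cover",r,ray(p,b,.006))
w=ray(p,r[0],.006);q=ray(p,b,.006);print(w,np.linalg.norm(np.diff(q,axis=0),axis=1))
m=mask(im,(105,130,30),(130,255,255),(300,220,410,295));m=cv2.morphologyEx(m,cv2.MORPH_CLOSE,np.ones((7,7)))
r=cv2.minAreaRect(big(m));q=ray(p,cv2.boxPoints(r),.058);print("blue",r,q,q.mean(0),np.linalg.norm(np.diff(q,axis=0),axis=1))
print(hsv(im)[[240,260,257,285],[311,325,390,350]])
cv2.imwrite("pics/c1.png",cv2.resize(im[215:300,160:420,::-1],None,fx=3,fy=3,interpolation=cv2.INTER_CUBIC))
E
```

```text
cover ((204.82168579101562, 260.34173583984375), (61.21289825439453, 31.608675003051758), 27.552810668945312) [[0.4731 0.2398 0.006 ]
 [0.5397 0.2097 0.006 ]
 [0.4766 0.0797 0.006 ]
 [0.4113 0.1108 0.006 ]]
[[0.4748 0.1598 0.006 ]] [0.0731 0.1446 0.0723]
blue ((381.48809814453125, 252.31829833984375), (27.605403900146484, 28.841466903686523), 78.11134338378906) [[ 0.5211 -0.2028  0.058 ]
 [ 0.5362 -0.2662  0.058 ]
 [ 0.476  -0.2778  0.058 ]
 [ 0.4612 -0.215   0.058 ]] [ 0.4986 -0.2405  0.058 ] [0.0652 0.0613 0.0645]
[[  0  10 123]
 [113  18  58]
 [112 116  86]
 [  0  14 130]]
```

View pics/c1.png

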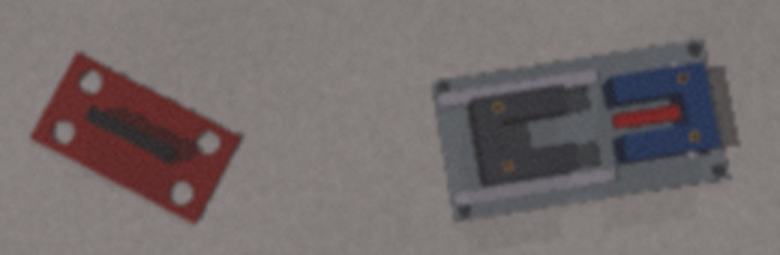

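The crop shows the brass inserts at crop pixels (498,107), (508,167), (683,78) and (694,136), and the cover lying flat with its handle along its long side.

```bash
python3 - <<'E'
from h import *
from cell import viewer,robot
p=viewer.camera_params("top");s=robot.observe()
q=ray(p,np.array([[498,107],[508,167],[683,78],[694,136]])/3+[160,215],.058);print(q)
a=q[:2].mean(0);b=q[2:].mean(0);d=(a-b);L=np.linalg.norm(d);d/=L;yaw=np.arctan2(-d[0],d[1])
o=b+.052*d;print("housing",o,np.degrees(yaw),"gap",L-.104)
tgt=o+d*.02;tgt[2]=.25
# tool y along housing x: yaw_tool options (roll=pi): tool y = Rz(yaw)*(0,-1,0)
for k in (-1,1):
    y=yaw+k*np.pi/2
    print(y,delta(s,tgt,[np.pi,0,y]), delta(s,o+d*.125-[0,0,.03],[np.pi,0,y]))
# wrist cam relative to TCP
w=viewer.camera_params("wrist");A=R.from_euler("xyz",s["tool_rot"]).as_matrix()
print(A.T@(w["T"][:3,3]-s["tool_pos"]),A.T@w["T"][:3,:3])
E
```

```text
[[ 0.4989 -0.1167  0.058 ]
 [ 0.4547 -0.1245  0.058 ]
 [ 0.5242 -0.2546  0.058 ]
 [ 0.4812 -0.2621  0.058 ]]
housing [ 0.4931 -0.2073  0.058 ] 10.638138043034056 gap 0.03619796309989555
-1.385125791662286 (array([ 35.9472, -14.3278,  -4.8015]), array([ -0.0646,   0.0635, 105.0745])) (array([ 38.6738, -24.4364,  17.4127]), array([ -0.0646,   0.0635, 105.0745]))
1.756466861927507 (array([ 35.9472, -14.3278,  -4.8015]), array([ -0.0591,  -0.0601, -74.9255])) (array([ 38.6738, -24.4364,  17.4127]), array([ -0.0591,  -0.0601, -74.9255]))
[ 0.0768  0.0004 -0.1827] [[-0.0002 -0.9591 -0.2829]
 [ 1.      0.0001 -0.0012]
 [ 0.0012 -0.2829  0.9591]]
```

Call:
{"fn": "step_arm", "kwargs": {"increments": [{"delta_pos":[7,-3,-4.8],"dr":[0,0,-10],"fingers":0},{"delta_pos":[13,-5.5,-4.8],"dr":[0,0,-20],"fingers":0},{"delta_pos":[19,-8,-4.8],"dr":[0,0,-30],"fingers":0},{"delta_pos":[24,-9.5,-4.8],"dr":[0,0,-40],"fingers":0},{"delta_pos":[29,-11.5,-4.8],"dr":[0,0,-50],"fingers":0}]}}

```text
time: 0.72
tool_pos: [0.4333, -0.2494, 0.2502]
tool_rot: [3.142, 0.0, 1.327]
contact_force: [0.4, -0.5, -0.4]
opening: 0.0479
grip_force: 0.0
```

```bash
python3 - <<'E'
from h import *
from cell import robot
s=robot.observe();print(s["time"],s["tool_pos"],s["tool_rot"],s["contact_force"],delta(s,[.4895,-.1876,.25],[np.pi,0,1.756]))
E
```

```text
0.725 [ 0.4333 -0.2494  0.2502] [3.1415 0.0001 1.327 ] [ 0.3912 -0.534  -0.3712] (array([7.3483, 3.959 , 0.0196]), array([  0.001 ,   0.0083, -24.5823]))
```

Call:
{"fn": "step_arm", "kwargs": {"increments": [{"delta_pos":[3,1.5,0],"dr":[0,0,-9],"fingers":0},{"delta_pos":[6,3,0],"dr":[0,0,-18],"fingers":0},{"delta_pos":[7.3,4,0],"dr":[0,0,-24.6],"fingers":0},{"delta_pos":[7.3,4,0],"dr":[0,0,-24.6],"fingers":0},{"delta_pos":[7.3,4,0],"dr":[0,0,-24.6],"fingers":0}]}}

```text
time: 1.35
tool_pos: [0.4885, -0.1905, 0.25]
tool_rot: [-3.141, -0.0, 1.748]
contact_force: [0.1, 0.3, -0.8]
opening: 0.0459
grip_force: 0.0
```

```bash
python3 - <<'E'
from h import *
from cell import robot,viewer
import pickle
p=viewer.camera_params("wrist");a=viewer.read_camera("wrist");pickle.dump((p,a),open("w1.pkl","wb"))
s=robot.observe();print(s["time"],s["tool_pos"],s["tool_rot"])
cv2.imwrite("pics/w1.png",a[...,::-1])
E
```

```text
1.4 [ 0.4884 -0.1906  0.2501] [-3.141  -0.      1.7482]
```

View pics/w1.png

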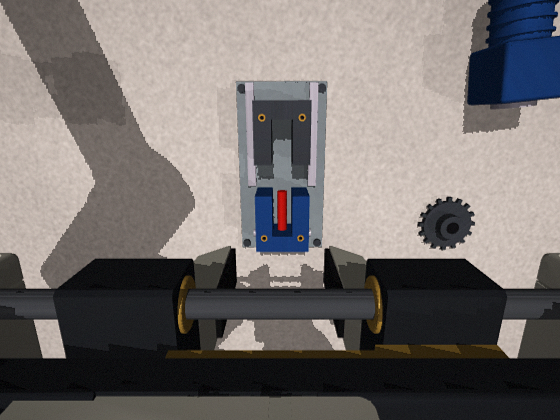

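The wrist view shows the whole housing and the gap. The loose inserts are near (262,117) and (302,117), the blue ones near (264,238) and (300,238).

```bash
cat >> h.py <<'E'
def blobs(im,guess,r=9):
    """brass centroids near guessed pixels"""
    m=mask(im,(12,110,110),(28,255,255)); out=[]
    for g in np.atleast_2d(guess):
        v,u=np.nonzero(m); k=np.hypot(u-g[0],v-g[1])<r
        out.append([u[k].mean(),v[k].mean()] if k.any() else [np.nan]*2)
    return np.array(out)
E
python3 - <<'E'
from h import *
import pickle
from cell import robot
p,a=pickle.load(open("w1.pkl","rb"))
c=blobs(a,[[262,117],[302,117],[264,238],[300,238]]);print(c)
q=ray(p,c,.058);print(q,np.linalg.norm(q[0]-q[1]),np.linalg.norm(q[2]-q[3]))
b=q[2:].mean(0);d=q[:2].mean(0)-b;L=np.linalg.norm(d);d/=L;yaw=np.arctan2(-d[0],d[1])
o=b+.052*d;print("o",o,np.degrees(yaw),"gap",L-.104)
g=L-.104;s=robot.observe()
for f in(.07+g+.02,.068):
  t=o+d*f;
  for z in(.12,.03):
    t[2]=z;print(f,t,delta(s,t,[np.pi,0,yaw+np.pi/2]))
E
```

```text
[[261.2059 117.2941]
 [301.8788 117.1515]
 [263.6111 238.    ]
 [300.0455 237.7273]]
[[ 0.4561 -0.1233  0.058 ]
 [ 0.4997 -0.1153  0.058 ]
 [ 0.4816 -0.2616  0.058 ]
 [ 0.5249 -0.2534  0.058 ]] 0.044346319191647506 0.04407544295403809
o [ 0.4939 -0.2063  0.058 ] 10.390273106150179 gap 0.03650004608815323
0.12650004608815324 [ 0.4711 -0.0819  0.12  ] (array([11.0075,  0.2182, 13.0141]), array([-0.0316, -0.0028, -0.2253]))
0.12650004608815324 [ 0.4711 -0.0819  0.03  ] (array([11.0071,  0.2232, 22.0141]), array([-0.0316, -0.0028, -0.2253]))
0.068 [ 0.4816 -0.1395  0.12  ] (array([ 5.1576,  0.2412, 13.0138]), array([-0.0316, -0.0028, -0.2253]))
0.068 [ 0.4816 -0.1395  0.03  ] (array([ 5.1571,  0.2462, 22.0138]), array([-0.0316, -0.0028, -0.2253]))
```

Call:
{"fn": "step_arm", "kwargs": {"increments": [{"delta_pos":[6,0.2,3],"dr":[0,0,-0.2],"fingers":0.4},{"delta_pos":[11,0.2,6],"dr":[0,0,-0.2],"fingers":0.4},{"delta_pos":[11,0.2,12],"dr":[0,0,-0.2],"fingers":0.4},{"delta_pos":[11,0.2,16],"dr":[0,0,-0.2],"fingers":0.4},{"delta_pos":[11,0.2,18],"dr":[0,0,-0.2],"fingers":0.4}]}}

```text
time: 2.02
tool_pos: [0.4697, -0.0817, 0.0683]
tool_rot: [-3.139, -0.001, 1.752]
contact_force: [-0.1, 0.4, -0.9]
opening: 0.0276
grip_force: 0.0
```

```bash
cat > at.py <<'E'
from h import *
import sys
from cell import robot
# housing-frame target: y(mm) x(mm) z(mm)
o=np.array([.4939,-.2063,0]);yw=np.radians(10.39)
x,y,z=map(float,sys.argv[1:4]);s=robot.observe()
t=o+R.from_euler("z",yw).apply([x/1e3,y/1e3,z/1e3])
print(s["time"],"here(mm)",R.from_euler("z",-yw).apply(s["tool_pos"]-o)*1e3,"rot",s["tool_rot"],"F",s["contact_force"],"op",s["opening"],s["grip_force"]);print(delta(s,t,[np.pi,0,yw+np.pi/2]))
E
python3 at.py 0 126.5 24
```

```text
2.025 here(mm) [ -1.3352 126.9096  68.3257] rot [-3.1388 -0.0013  1.752 ] F [-0.0874  0.3791 -0.8881] op 0.027629120942522293 0.0
(array([-0.0469,  0.146 ,  4.4321]), array([-0.161 , -0.0767, -0.0068]))
```

Call:
{"fn": "step_arm", "kwargs": {"increments": [{"delta_pos":[0,0.1,2.5],"dr":[0,0,0],"fingers":0.4},{"delta_pos":[0,0.1,4.4],"dr":[0,0,0],"fingers":0.4},{"delta_pos":[0,0.1,4.4],"dr":[0,0,0],"fingers":0.4},{"delta_pos":[-0.5,0.1,4.4],"dr":[0,0,0],"fingers":0.4},{"delta_pos":[-1,0.1,4.4],"dr":[0,0,0],"fingers":0.4}]}}

```text
time: 2.65
tool_pos: [0.4747, -0.0918, 0.0272]
tool_rot: [3.14, 0.001, 1.754]
contact_force: [-1.6, 3.3, 2.2]
opening: 0.0278
grip_force: 1.3
```

```bash
python3 at.py 0 79.5 24
```

```text
2.65 here(mm) [  1.7865 116.1079  27.2344] rot [3.14   0.0008 1.7536] F [-1.6077  3.3137  2.2214] op 0.027774884748453427 1.3145849481225014
(array([-3.6603, -0.1846,  0.3259]), array([0.0903, 0.0434, 0.0855]))
```

Call:
{"fn": "step_arm", "kwargs": {"increments": [{"delta_pos":[-0.6,-0.1,0],"dr":[0,0,0],"fingers":0.4},{"delta_pos":[-1.2,-0.1,0],"dr":[0,0,0],"fingers":0.4},{"delta_pos":[-1.8,-0.1,0],"dr":[0,0,0],"fingers":0.4},{"delta_pos":[-2.4,-0.1,0],"dr":[0,0,0],"fingers":0.4},{"delta_pos":[-2.9,-0.1,0],"dr":[0,0,0],"fingers":0.4}]}}

```text
time: 3.28
tool_pos: [0.4784, -0.1202, 0.0262]
tool_rot: [-3.141, -0.0, 1.754]
contact_force: [-0.6, 3.4, 2.9]
opening: 0.0275
grip_force: 1.8
```

```bash
python3 at.py 0 79.5 24
```

```text
3.275 here(mm) [ 0.3108 87.4527 26.2471] rot [-3.1415 -0.      1.7542] F [-0.5845  3.3784  2.8552] op 0.027541679345952464 1.8097495660185814
(array([-0.7952, -0.0327,  0.2247]), array([-0.0055, -0.0022,  0.119 ]))
```

Call:
{"fn": "step_arm", "kwargs": {"increments": [{"delta_pos":[-0.3,0,0],"dr":[0,0,0],"fingers":0.4},{"delta_pos":[-0.5,0,0],"dr":[0,0,0],"fingers":0.4},{"delta_pos":[-0.7,0,0],"dr":[0,0,0],"fingers":0.4},{"delta_pos":[-0.8,0,0],"dr":[0,0,0],"fingers":0.4},{"delta_pos":[-0.9,0,0],"dr":[0,0,0],"fingers":0.4}]}}

```text
time: 3.9
tool_pos: [0.4796, -0.1267, 0.0262]
tool_rot: [-3.141, -0.003, 1.754]
contact_force: [0.1, 15.3, 5.9]
opening: 0.0277
grip_force: 7.4
```

```bash
python3 at.py 0 79.5 24
```

```text
3.9 here(mm) [ 0.2721 80.8442 26.2123] rot [-3.1411 -0.0033  1.7537] F [ 0.1381 15.307   5.8881] op 0.027665848517894675 7.385196536779404
(array([-0.1351, -0.0273,  0.2208]), array([-0.0297, -0.19  ,  0.0889]))
```

Call:
{"fn": "step_arm", "kwargs": {"increments": [{"delta_pos":[-0.1,0,0],"dr":[0,0,0],"fingers":0.4},{"delta_pos":[-0.2,0,0],"dr":[0,0,0],"fingers":0.4},{"delta_pos":[-0.2,0,0],"dr":[0,0,0],"fingers":0.4},{"delta_pos":[-0.2,0,0],"dr":[0,0,0],"fingers":0.4},{"delta_pos":[-0.2,0,0],"dr":[0,0,0],"fingers":0.4}]}}

```text
time: 4.53
tool_pos: [0.4795, -0.1268, 0.0262]
tool_rot: [-3.141, -0.006, 1.754]
contact_force: [0.4, 20.7, 8.4]
opening: 0.0278
grip_force: 10.1
```

```bash
python3 at.py 0 79.5 24
```

```text
4.525 here(mm) [ 0.207  80.8268 26.1891] rot [-3.1405 -0.0059  1.7539] F [ 0.4239 20.6655  8.3506] op 0.027772564044090304 10.131846964359283
(array([-0.1339, -0.0207,  0.2181]), array([-0.0628, -0.3391,  0.0995]))
```

Call:
{"fn": "step_arm", "kwargs": {"increments": [{"delta_pos":[1,0,0],"dr":[0,0,0],"fingers":0.4},{"delta_pos":[2.2,0,0],"dr":[0,0,0],"fingers":0.4},{"delta_pos":[2.2,0,-5],"dr":[0,0,0],"fingers":0.4},{"delta_pos":[1,0,-11],"dr":[0,0,0],"fingers":-0.3},{"delta_pos":[-3,0,-14],"dr":[0,0,0],"fingers":-0.3}]}}

```text
time: 5.15
tool_pos: [0.4869, -0.16, 0.1696]
tool_rot: [3.138, 0.003, 1.757]
contact_force: [0.5, -0.9, -0.1]
opening: 0.0431
grip_force: 0.0
```

```bash
python3 at.py 0 30 200; python3 - <<'E'
from h import *
from cell import robot,viewer
import pickle
p=viewer.camera_params("wrist");a=viewer.read_camera("wrist");pickle.dump((p,a),open("w2.pkl","wb"))
cv2.imwrite("pics/w2.png",a[...,::-1])
E
```

```text
5.15 here(mm) [  1.459   46.8253 169.6138] rot [3.1381 0.003  1.7568] F [ 0.5096 -0.8595 -0.1194] op 0.04308013120519551 0.0
(array([-1.6909, -0.1433, -3.0341]), array([0.1996, 0.1706, 0.2697]))
```

View pics/w2.png

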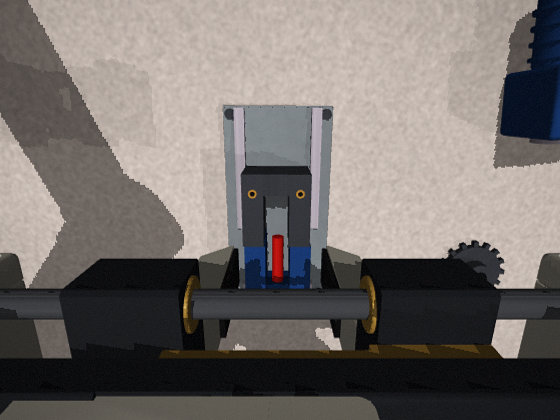

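The gap is closed: the dark half butts against the blue at about row 247, and the loose inserts are near (252,194) and (300,194). Next I'll check those positions and head for the cover.

```bash
python3 - <<'E'
from h import *
import pickle
from cell import robot
p,a=pickle.load(open("w2.pkl","rb"))
c=blobs(a,[[252,194],[300,194]]);q=ray(p,c,.058);print(c,q)
o=np.array([.4939,-.2063,.058]);yw=np.radians(10.39)
print(R.from_euler("z",-yw).apply(q-o)*1e3)
s=robot.observe();print(s["tool_pos"],delta(s,[.4748,.1598,.22],[np.pi,0,np.radians(63)]))
E
```

```text
[[251.875  193.575 ]
 [300.     193.6818]] [[ 0.4617 -0.1593  0.058 ]
 [ 0.5049 -0.1513  0.058 ]]
[[-23.1909  52.0032  -0.    ]
 [ 20.7684  52.0726  -0.    ]]
[ 0.4895 -0.1661  0.1727] (array([32.2643,  4.5422, -5.0126]), array([ 0.6474,  0.3932, 37.5133]))
```

Call:
{"fn": "step_arm", "kwargs": {"increments": [{"delta_pos":[6,1,-2],"dr":[0,0,7],"fingers":-0.3},{"delta_pos":[12,2,-4.5],"dr":[0,0,15],"fingers":-0.3},{"delta_pos":[18,3,-4.5],"dr":[0,0,22],"fingers":-0.3},{"delta_pos":[24,4,-4.5],"dr":[0,0,30],"fingers":-0.3},{"delta_pos":[30,4.5,-4.5],"dr":[0,0,37],"fingers":-0.3}]}}

```text
time: 5.82
tool_pos: [0.4752, 0.1449, 0.2111]
tool_rot: [3.141, 0.0, 1.104]
contact_force: [0.4, -0.4, 0.2]
opening: 0.0594
grip_force: 0.0
```

```bash
python3 - <<'E'
from h import *
from cell import robot
s=robot.observe();print(s["tool_pos"],s["tool_rot"],delta(s,[.4748,.1598,.22],[np.pi,0,np.radians(63)]))
E
```

```text
[0.4752 0.1449 0.2111] [3.1406 0.0002 1.1038] (array([ 1.3171, -0.7068, -0.8958]), array([0.0594, 0.0086, 0.2456]))
```

Call:
{"fn": "step_arm", "kwargs": {"increments": [{"delta_pos":[0.8,-0.5,-0.9],"dr":[0,0,0.2],"fingers":-0.3},{"delta_pos":[1.3,-0.7,-0.9],"dr":[0,0,0.2],"fingers":-0.3},{"delta_pos":[1.3,-0.7,-0.9],"dr":[0,0,0.2],"fingers":-0.3},{"delta_pos":[1.3,-0.7,-0.9],"dr":[0,0,0.2],"fingers":-0.3},{"delta_pos":[1.3,-0.7,-0.9],"dr":[0,0,0.2],"fingers":-0.3}]}}

```text
time: 6.45
tool_pos: [0.4751, 0.1568, 0.2201]
tool_rot: [-3.142, 0.0, 1.104]
contact_force: [0.4, 0.5, 0.3]
opening: 0.0594
grip_force: 0.0
```

```bash
python3 - <<'E'
from h import *
from cell import robot,viewer
import pickle
p=viewer.camera_params("wrist");a=viewer.read_camera("wrist");pickle.dump((p,a),open("w3.pkl","wb"))
s=robot.observe();print(s["tool_pos"],s["tool_rot"])
cv2.imwrite("pics/w3.png",a[...,::-1])
E
```

```text
[0.4751 0.157  0.2201] [-3.1416  0.0003  1.1038]
```

View pics/w3.png

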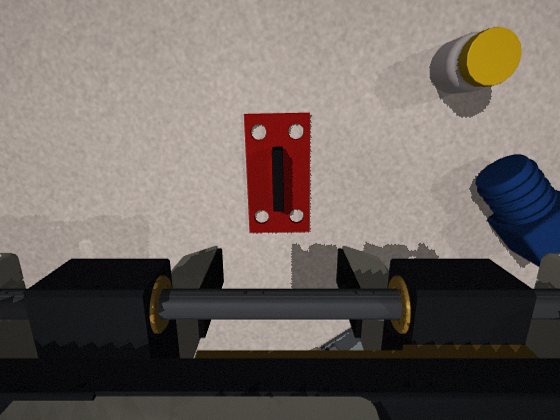

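The wrist view shows the cover whole: the handle runs along image columns near 278 and the holes are at about (259,131), (296,131), (262,216) and (297,216). The jar is upper right and clear.

```bash
python3 - <<'E'
from h import *
import pickle
from cell import robot
p,a=pickle.load(open("w3.pkl","rb"))
roi=(235,105,325,242)
m=mask(a,(0,120,60),(8,255,255),roi)|mask(a,(172,120,60),(180,255,255),roi)
r=cv2.minAreaRect(big(m));q=ray(p,cv2.boxPoints(r),.006);print(q,q.mean(0),np.linalg.norm(np.diff(q,axis=0),axis=1))
cs,h=cv2.findContours(m,cv2.RETR_CCOMP,cv2.CHAIN_APPROX_NONE)
H=[]
for c,k in zip(cs,h[0]):
  if k[3]>=0 and 80<cv2.contourArea(c)<400: H.append(cv2.minEnclosingCircle(c)[0])
q=ray(p,H,.006);q=q[np.argsort(q[:,1])];print(H,q)
if len(q)==4:
  lo,hi=q[:2].mean(0),q[2:].mean(0);d=hi-lo;c=(lo+hi)/2;yaw=np.arctan2(-d[0],d[1])
  print("centre",c,"yaw",np.degrees(yaw),np.linalg.norm(d),np.linalg.norm(q[0]-q[1]))
  s=robot.observe()
  for z in(.1,.034-.019): c[2]=z;print(delta(s,c,[np.pi,0,yaw+np.pi/2]))
b=mask(a,(0,0,0),(180,255,45),(262,140,300,220));rr=cv2.minAreaRect(big(b));print("bar",rr,ray(p,rr[0],.042))
E
```

```text
[[0.4729 0.2434 0.006 ]
 [0.5397 0.2097 0.006 ]
 [0.4774 0.0781 0.006 ]
 [0.4034 0.1154 0.006 ]] [0.4734 0.1616 0.006 ] [0.0748 0.1456 0.0829]
[(261.0, 216.0), (295.6836853027344, 215.25509643554688), (295.5946044921875, 130.80404663085938), (258.0, 131.58824157714844)] [[0.472  0.1058 0.006 ]
 [0.4327 0.1246 0.006 ]
 [0.5172 0.1987 0.006 ]
 [0.4776 0.2177 0.006 ]]
centre [0.4749 0.1617 0.006 ] yaw -25.848877543634302 0.10329853212712127 0.04357785382485626
(array([ 0.4174, -0.2314, 12.0141]), array([-0.0013,  0.0144, -0.91  ]))
(array([ 0.4196, -0.2312, 20.5141]), array([-0.0013,  0.0144, -0.91  ]))
bar ((277.5, 179.0), (64.0, 11.0), 90.0) [[0.4759 0.1634 0.042 ]]
```

Call:
{"fn": "step_arm", "kwargs": {"increments": [{"delta_pos":[0.4,-0.2,5],"dr":[0,0,-0.9],"fingers":0.2},{"delta_pos":[0.4,-0.2,10],"dr":[0,0,-0.9],"fingers":0.2},{"delta_pos":[0.4,-0.2,14],"dr":[0,0,-0.9],"fingers":0.2},{"delta_pos":[0.4,-0.2,16],"dr":[0,0,-0.9],"fingers":0.2},{"delta_pos":[0.4,-0.2,16],"dr":[0,0,-0.9],"fingers":0.2}]}}

```text
time: 7.12
tool_pos: [0.474, 0.1617, 0.0589]
tool_rot: [-3.139, 0.002, 1.12]
contact_force: [1.0, -0.1, 0.6]
opening: 0.0369
grip_force: 0.0
```

```bash
python3 - <<'E'
from h import *
from cell import robot
s=robot.observe();print(s["tool_pos"],s["tool_rot"],s["opening"],delta(s,[.4751,.162,.015],[np.pi,0,np.radians(90-25.9)]))
E
```

```text
[0.474  0.1617 0.0589] [-3.1389  0.0021  1.1202] 0.036871556817206885 (array([0.0881, 0.1002, 4.3941]), array([-0.1563,  0.1225,  0.085 ]))
```

Call:
{"fn": "step_arm", "kwargs": {"increments": [{"delta_pos":[0,0,1.5],"dr":[0,0,0],"fingers":0.2},{"delta_pos":[0,0,3],"dr":[0,0,0],"fingers":0.2},{"delta_pos":[0,0,4],"dr":[0,0,0],"fingers":0.2},{"delta_pos":[0,0,4.4],"dr":[0,0,0],"fingers":0.2},{"delta_pos":[0,0,4.4],"dr":[0,0,0],"fingers":0.2}]}}

```text
time: 7.75
tool_pos: [0.4749, 0.1622, 0.0161]
tool_rot: [-3.141, 0.0, 1.121]
contact_force: [0.7, -0.2, 0.8]
opening: 0.0367
grip_force: 0.0
```

Call:
{"fn": "step_arm", "kwargs": {"increments": [{"delta_pos":[0,0,0],"dr":[0,0,0],"fingers":0.4},{"delta_pos":[0,0,0],"dr":[0,0,0],"fingers":0.6},{"delta_pos":[0,0,0],"dr":[0,0,0],"fingers":0.8},{"delta_pos":[0,0,0],"dr":[0,0,0],"fingers":1},{"delta_pos":[0,0,0],"dr":[0,0,0],"fingers":1}], "newtons": 45}}

```text
time: 8.38
tool_pos: [0.4765, 0.1625, 0.0178]
tool_rot: [3.139, -0.002, 1.121]
contact_force: [-1.1, 0.7, 10.8]
opening: 0.0005
grip_force: 5.6
```

```bash
python3 - <<'E'
from h import *
from cell import robot
s=robot.observe();print(s)
E
```

```text
{'time': 8.375, 'qpos': array([ 0.1763,  0.5332,  1.8114, -0.0001,  0.7933,  0.6265]), 'qvel': array([ 0.001 , -0.0008,  0.0008,  0.0001, -0.0003,  0.    ]), 'joint_efforts': array([ -0.1787, -39.5354, -14.543 ,   0.0158,  -0.2575,   0.0004]), 'tool_pos': array([0.4765, 0.1625, 0.0178]), 'tool_rot': array([ 3.1385, -0.0021,  1.1207]), 'contact_force': array([-1.1494,  0.7268, 10.7786]), 'torque': array([0.0099, 0.0715, 0.0435]), 'grip_force': 5.571613517822698, 'opening': 0.0004798858252938972}
```

The fingers shut with nothing between them (opening 0.5 mm) and there is 11 N upward on the tool, so I need a look.

```bash
python3 - <<'E'
from h import *
from cell import robot,viewer
p=viewer.camera_params("scene")
a=viewer.read_camera("wrist");b=viewer.read_camera("scene")
u=proj(p,[[.475,.162,.03]])[0].astype(int);print(u)
c=cv2.resize(np.ascontiguousarray(b[u[1]-60:u[1]+50,u[0]-65:u[0]+65]),(496,420),interpolation=cv2.INTER_CUBIC)
w=cv2.resize(np.ascontiguousarray(a[60:320,150:410]),(300,300))
o=np.zeros((420,800,3),np.uint8);o[:,:496]=c;o[:300,500:]=w
cv2.imwrite("pics/g1.png",o[...,::-1])
E
```

```text
[334 185]
```

View pics/g1.png

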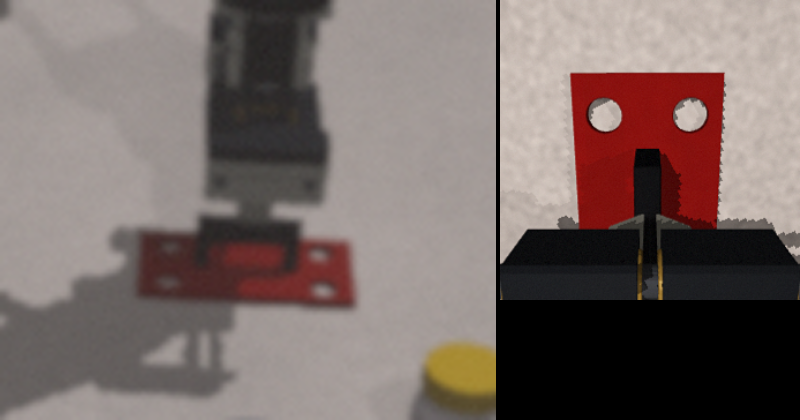

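The wrist crop shows the bar centred laterally under the fingers, while the scene view shows no fingertips below the bar. Whether the cover or tool moved or the tips sit higher than I think needs checking from known points.

```bash
python3 - <<'E'
from h import *
from cell import robot,viewer
p=viewer.camera_params("wrist");s=robot.observe()
print("holes now",ray(p,[[241,159.7],[314.7,159.7]],.006))
A=R.from_euler("xyz",s["tool_rot"])
print("tcp",proj(p,s["tool_pos"]),"grasp",proj(p,s["tool_pos"]-A.apply([0,0,.019])))
Rc=R.from_euler("z",np.radians(-25.85));c=np.array([.4749,.1617,0])
for y in(-35,0,35):
  for z in(.026,.042): print(y,z,proj(p,c+Rc.apply([0,y/1e3,z])))
q=viewer.camera_params("scene")
print("scene tcp",proj(q,s["tool_pos"]),"+24",proj(q,s["tool_pos"]+[0,0,.026]),"bar mid",proj(q,c+[0,0,.034]), "crop px=(u-269)*3.815,(v-125)*3.818")
E
```

```text
holes now [[0.4782 0.2173 0.006 ]
 [0.5172 0.1985 0.006 ]]
tcp [[278.9867 246.9009]] grasp [[278.8734 260.5671]]
-35 0.026 [[277.2276 308.2984]]
-35 0.042 [[277.0766 324.5539]]
0 0.026 [[277.1558 254.6661]]
0 0.042 [[276.99   267.1027]]
35 0.026 [[277.0762 195.1804]]
35 0.042 [[276.893  202.7948]]
scene tcp [[334.8723 189.9103]] +24 [[335.6656 181.3715]] bar mid [[334.8185 184.379 ]] crop px=(u-269)*3.815,(v-125)*3.818
```

Holes in both views agree, so the cover hasn't moved and the camera height is right. The finger silhouettes in w3 fit tips about 24 mm higher than the TCP is said to be. That also explains the closure: the tips shut on top of the bar (42 mm) with the TCP reading 18 mm. I'll open, then go lower carefully while watching the force.

Call:
{"fn": "step_arm", "kwargs": {"increments": [{"delta_pos":[0,0,-0.5],"dr":[0,0,0],"fingers":0.4},{"delta_pos":[0,0,-0.5],"dr":[0,0,0],"fingers":0.2},{"delta_pos":[0,0,-0.5],"dr":[0,0,0],"fingers":0.2},{"delta_pos":[0,0,0],"dr":[0,0,0],"fingers":0.2},{"delta_pos":[0,0,0],"dr":[0,0,0],"fingers":0.2}]}}

```text
time: 9.1
tool_pos: [0.4744, 0.1621, 0.0156]
tool_rot: [-3.14, 0.001, 1.121]
contact_force: [-1.4, -0.1, -0.8]
opening: 0.0362
grip_force: 0.0
```

Call:
{"fn": "step_arm", "kwargs": {"increments": [{"delta_pos":[0,0,0.2],"dr":[0,0,0],"fingers":0.2},{"delta_pos":[0,0,0.4],"dr":[0,0,0],"fingers":0.2},{"delta_pos":[0,0,0.6],"dr":[0,0,0],"fingers":0.2},{"delta_pos":[0,0,0.7],"dr":[0,0,0],"fingers":0.2},{"delta_pos":[0,0,0.7],"dr":[0,0,0],"fingers":0.2}]}}

```text
time: 9.72
tool_pos: [0.4749, 0.1622, 0.0092]
tool_rot: [-3.142, 0.0, 1.121]
contact_force: [0.0, -0.3, 1.0]
opening: 0.0368
grip_force: 0.0
```

```bash
python3 - <<'E'
from h import *
from cell import robot,viewer
p=viewer.camera_params("wrist");a=viewer.read_camera("wrist");s=robot.observe();print(s["time"],s["tool_pos"],s["tool_rot"],s["contact_force"],s["torque"],s["opening"])
A=R.from_euler("xyz",s["tool_rot"])
h=s["opening"]/2
for z in(0,-.024): print("inner front tips",proj(p,s["tool_pos"]+A.apply([[.0095,-h,z],[.0095,h,z]])))
b=viewer.read_camera("scene")
c=cv2.resize(np.ascontiguousarray(b[135:215,284:384]),(500,400),interpolation=cv2.INTER_CUBIC)
w=cv2.resize(np.ascontiguousarray(a[150:320,200:360]),(300,319))
o=np.zeros((400,800,3),np.uint8);o[:,:500]=c;o[:319,500:]=w
cv2.imwrite("pics/g2.png",np.clip(o[...,::-1].astype(float)*1.7,0,255).astype(np.uint8))
E
```

```text
9.775 [0.4749 0.1622 0.0092] [3.1416 0.0001 1.1207] [-0.9437  0.1192 -0.936 ] [ 0.0176 -0.1017  0.0219] 0.03624886949127526
inner front tips [[248.1504 231.8672]
 [309.9422 231.8846]]
inner front tips [[243.8461 247.8662]
 [313.955  247.8911]]
```

View pics/g2.png

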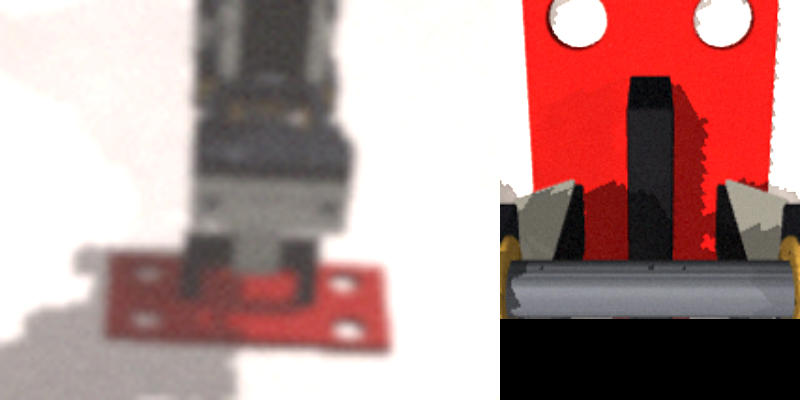

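Measured finger tips at about (242,248) and (318,248) fit the 24 mm hypothesis (244/314, 248) and not the nominal (232 row). So the tips are at about 33 mm now, and a further 14 mm down puts the pads on the bar.

Call:
{"fn": "step_arm", "kwargs": {"increments": [{"delta_pos":[0,0,0.3],"dr":[0,0,0],"fingers":0.2},{"delta_pos":[0,0,0.6],"dr":[0,0,0],"fingers":0.2},{"delta_pos":[0,0,0.9],"dr":[0,0,0],"fingers":0.2},{"delta_pos":[0,0,1.2],"dr":[0,0,0],"fingers":0.2},{"delta_pos":[0,0,1.4],"dr":[0,0,0],"fingers":0.2}]}}

```text
time: 10.45
tool_pos: [0.4748, 0.1622, -0.005]
tool_rot: [-3.141, 0.0, 1.121]
contact_force: [0.3, 0.2, 0.5]
opening: 0.0364
grip_force: 0.0
```

TCP reads -5 mm with no contact, which confirms the tips are shorter than stated. Closing.

Call:
{"fn": "step_arm", "kwargs": {"increments": [{"delta_pos":[0,0,0],"dr":[0,0,0],"fingers":0.4},{"delta_pos":[0,0,0],"dr":[0,0,0],"fingers":0.6},{"delta_pos":[0,0,0],"dr":[0,0,0],"fingers":0.8},{"delta_pos":[0,0,0],"dr":[0,0,0],"fingers":1},{"delta_pos":[0,0,0],"dr":[0,0,0],"fingers":1}], "newtons": 45}}

```text
time: 11.08
tool_pos: [0.475, 0.1622, -0.0046]
tool_rot: [3.141, -0.0, 1.121]
contact_force: [0.4, -0.8, 0.6]
opening: 0.0118
grip_force: 45.0
```

Gripped at 11.8 mm, matching the 12 mm bar. Lifting.

Call:
{"fn": "step_arm", "kwargs": {"increments": [{"delta_pos":[0,0,-1],"dr":[0,0,0],"fingers":1},{"delta_pos":[0,0,-3],"dr":[0,0,0],"fingers":1},{"delta_pos":[0,0,-6],"dr":[0,0,0],"fingers":1},{"delta_pos":[0,0,-10],"dr":[0,0,0],"fingers":1},{"delta_pos":[0,0,-13],"dr":[0,0,0],"fingers":1}]}}

```text
time: 11.7
tool_pos: [0.4748, 0.1622, 0.127]
tool_rot: [3.141, -0.0, 1.121]
contact_force: [0.4, -0.3, -4.5]
opening: 0.0117
grip_force: 45.0
```

Call:
{"fn": "step_arm", "kwargs": {"increments": [{"delta_pos":[0,0,0],"dr":[0,0,0],"fingers":1},{"delta_pos":[0,0,0],"dr":[0,0,0],"fingers":1},{"delta_pos":[0,0,0],"dr":[0,0,0],"fingers":1},{"delta_pos":[0,0,0],"dr":[0,0,0],"fingers":1},{"delta_pos":[0,0,0],"dr":[0,0,0],"fingers":1}]}}

```text
time: 12.32
tool_pos: [0.4747, 0.1622, 0.1247]
tool_rot: [-3.141, 0.001, 1.121]
contact_force: [-0.4, -0.1, -3.8]
opening: 0.0119
grip_force: 45.0
```

```bash
python3 - <<'E'
from h import *
from cell import robot,viewer
p=viewer.camera_params("wrist");a=viewer.read_camera("wrist");s=robot.observe()
print(s["time"],s["tool_pos"],s["tool_rot"],s["contact_force"],s["torque"],s["opening"])
cv2.imwrite("pics/w4.png",a[...,::-1])
roi=(200,60,360,245)
m=mask(a,(0,120,60),(8,255,255),roi)|mask(a,(172,120,60),(180,255,255),roi)
cs,h=cv2.findContours(m,cv2.RETR_CCOMP,cv2.CHAIN_APPROX_NONE)
H=[cv2.minEnclosingCircle(c) for c,k in zip(cs,h[0]) if k[3]>=0 and 80<cv2.contourArea(c)<1600]
A=R.from_euler("xyz",s["tool_rot"])
print(H)
# expected underside: rises with tool from TCP -.0048
zt=s["tool_pos"][2]+.0048+.006
q=ray(p,[x[0] for x in H],zt);print("holes in tool frame mm",A.inv().apply(q-s["tool_pos"])*1e3)
for x in H: print(x[1])
top=cv2.boundingRect(big(m));print(top)
E
```

```text
12.375 [0.4748 0.1622 0.1248] [-3.141   0.0006  1.1208] [ 0.3113 -0.4237 -2.8636] [-0.0669 -0.0889  0.0012] 0.011815184535743354
[((321.17474365234375, 163.13592529296875), 18.099071502685547), ((237.5, 163.0), 18.33721923828125)]
holes in tool frame mm [[ 51.3986  21.8987 -10.8415]
 [ 51.4688 -21.5432 -10.8172]]
18.099071502685547
18.33721923828125
(204, 123, 152, 122)
```

View pics/w4.png

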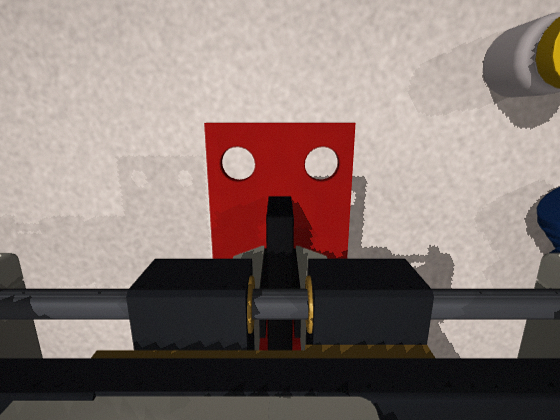

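The cover is held level and squarely: its two visible holes are at tool x 51.4, y ±21.7 mm. Now I'll compute the move to the hover point.

```bash
python3 at.py -0.5 0.6 124
```

```text
12.375 here(mm) [ 47.6553 365.8847 124.8313] rot [-3.141   0.0006  1.1208] F [ 0.3113 -0.4237 -2.8636] op 0.011815184535743354 44.998406767845154
(array([-32.3291,  17.6733,   0.0916]), array([ -0.0413,   0.0213, -36.1739]))
```

Call:
{"fn": "step_arm", "kwargs": {"increments": [{"delta_pos":[-2,1,0],"dr":[0,0,-3],"fingers":1},{"delta_pos":[-6,3.3,0],"dr":[0,0,-7],"fingers":1},{"delta_pos":[-10,5.5,0],"dr":[0,0,-11],"fingers":1},{"delta_pos":[-14,7.7,0],"dr":[0,0,-15],"fingers":1},{"delta_pos":[-18,9.9,0],"dr":[0,0,-19],"fingers":1}]}}

```text
time: 13.0
tool_pos: [0.4858, -0.0444, 0.1253]
tool_rot: [3.141, 0.0, 1.455]
contact_force: [0.6, 0.9, -3.5]
opening: 0.0118
grip_force: 45.0
```

```bash
python3 at.py -0.5 0.6 124
```

```text
13.0 here(mm) [ 21.2355 160.7227 125.3166] rot [3.1412 0.0001 1.4548] F [ 0.642   0.9282 -3.5459] op 0.011843565737416972 45.00017523765564
(array([-15.9465,   2.6125,   0.1346]), array([  0.0209,   0.01  , -17.0344]))
```

Call:
{"fn": "step_arm", "kwargs": {"increments": [{"delta_pos":[-4,0.6,0],"dr":[0,0,-4.5],"fingers":1},{"delta_pos":[-8,1.3,0],"dr":[0,0,-9],"fingers":1},{"delta_pos":[-11.5,1.8,0],"dr":[0,0,-13],"fingers":1},{"delta_pos":[-14,2.3,0],"dr":[0,0,-16],"fingers":1},{"delta_pos":[-15.6,2.5,0],"dr":[0,0,-17],"fingers":1}]}}

```text
time: 13.62
tool_pos: [0.4921, -0.2022, 0.1251]
tool_rot: [-3.142, 0.0, 1.749]
contact_force: [-0.5, 0.1, -4.2]
opening: 0.0118
grip_force: 45.0
```

Call:
{"fn": "step_arm", "kwargs": {"increments": [{"delta_pos":[0,0,0],"dr":[0,0,0],"fingers":1},{"delta_pos":[0,0,0],"dr":[0,0,0],"fingers":1},{"delta_pos":[0,0,0],"dr":[0,0,0],"fingers":1},{"delta_pos":[0,0,0],"dr":[0,0,0],"fingers":1},{"delta_pos":[0,0,0],"dr":[0,0,0],"fingers":1}]}}

```text
time: 14.25
tool_pos: [0.4922, -0.2005, 0.1254]
tool_rot: [3.141, 0.0, 1.75]
contact_force: [-0.8, -0.2, -4.6]
opening: 0.0116
grip_force: 45.0
```

```bash
python3 at.py -0.5 0.6 68
```

```text
14.25 here(mm) [ -0.5735   6.029  125.3571] rot [3.1415 0.0001 1.7495] F [-0.7969 -0.2142 -4.5813] op 0.011554959962710247 44.99850869178772
(array([-0.5421,  0.0081,  5.7358]), array([ 0.0063,  0.0077, -0.1508]))
```

Call:
{"fn": "step_arm", "kwargs": {"increments": [{"delta_pos":[-0.3,0,1],"dr":[0,0,-0.1],"fingers":1},{"delta_pos":[-0.5,0,2.5],"dr":[0,0,-0.1],"fingers":1},{"delta_pos":[-0.5,0,4],"dr":[0,0,-0.1],"fingers":1},{"delta_pos":[-0.5,0,5],"dr":[0,0,-0.1],"fingers":1},{"delta_pos":[-0.5,0,5],"dr":[0,0,-0.1],"fingers":1}]}}

```text
time: 14.88
tool_pos: [0.4925, -0.2053, 0.0741]
tool_rot: [-3.14, -0.001, 1.751]
contact_force: [0.1, -0.4, -3.9]
opening: 0.0112
grip_force: 45.0
```

Call:
{"fn": "step_arm", "kwargs": {"increments": [{"delta_pos":[0,0,0.3],"dr":[0,0,0],"fingers":1},{"delta_pos":[0,0,0.6],"dr":[0,0,0],"fingers":1},{"delta_pos":[0,0,0.6],"dr":[0,0,0],"fingers":1},{"delta_pos":[0,0,0.6],"dr":[0,0,0],"fingers":1},{"delta_pos":[0,0,0.6],"dr":[0,0,0],"fingers":1}]}}

```text
time: 15.5
tool_pos: [0.4931, -0.2057, 0.0695]
tool_rot: [3.141, 0.0, 1.751]
contact_force: [0.8, 0.5, -3.6]
opening: 0.0115
grip_force: 45.0
```

```bash
python3 at.py -0.5 0.6 68; python3 - <<'E'
from h import *
from cell import robot,viewer
import pickle
s=robot.observe();p=viewer.camera_params("wrist");a=viewer.read_camera("wrist")
pickle.dump((p,a,s),open("w5.pkl","wb"))
b=viewer.read_camera("top");pt=viewer.camera_params("top");ps=viewer.camera_params("scene");c=viewer.read_camera("scene")
pickle.dump((pt,b,ps,c),open("t5.pkl","wb"))
u=proj(pt,[.494,-.206,.07])[0].astype(int);v=proj(ps,[.494,-.206,.07])[0].astype(int);print(u,v)
f=lambda im,u,w,h,W,H:cv2.resize(np.ascontiguousarray(im[u[1]-h:u[1]+h,u[0]-w:u[0]+w]),(W,H),interpolation=cv2.INTER_CUBIC)
o=np.zeros((600,800,3),np.uint8);o[:300,:400]=f(a,(280,180),80,60,400,300);o[:300,400:]=f(b,u,40,30,400,300);o[300:,:400]=f(c,v,60,45,400,300)
cv2.imwrite("pics/g5.png",o[...,::-1])
E
```

```text
15.5 here(mm) [-0.6439  0.6852 69.458 ] rot [3.1413 0.0003 1.7508] F [ 0.8444  0.486  -3.6244] op 0.011472110034348226 44.998435378074646
(array([-0.0085,  0.0144,  0.1458]), array([ 0.0162,  0.0173, -0.0752]))
[366 253] [193 205]
```

View pics/g5.png

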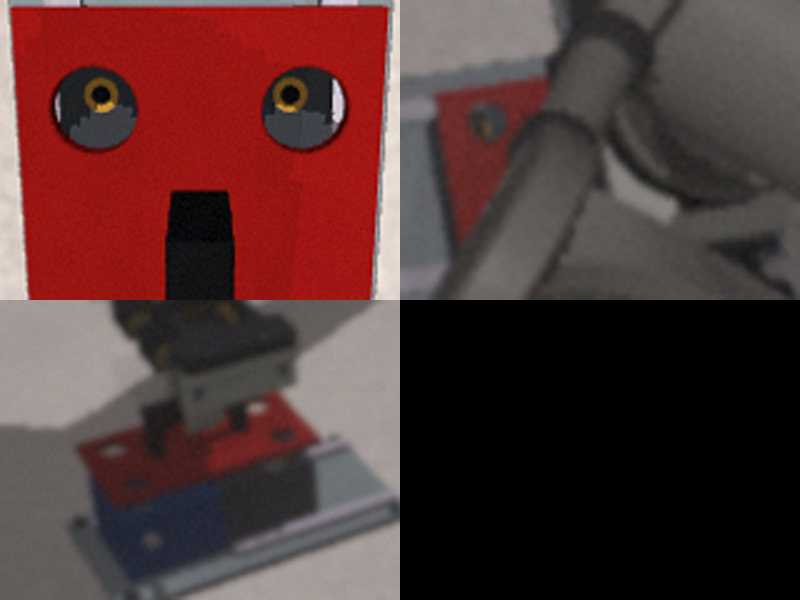

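The wrist crop shows both loose-half inserts whole inside their holes: inserts at crop (101,95) and (289,95), hole centres near (95,109) and (305,109). The scene crop shows the cover hovering level over the closed frame. I'll quantify it.

```bash
python3 - <<'E'
from h import *
import pickle
p,a,s=pickle.load(open("w5.pkl","rb"));o=np.array([.4939,-.2063,0]);yw=np.radians(10.39);B=R.from_euler("z",-yw)
f=lambda c:np.array(c)/2.5+[200,120]
i=blobs(a,f([[101,95],[289,95]]),10);print(i)
qi=B.apply(ray(p,i,.058)-o)*1e3
roi=(200,110,360,245)
m=mask(a,(0,120,50),(8,255,255),roi)|mask(a,(172,120,50),(180,255,255),roi)
cs,h=cv2.findContours(m,cv2.RETR_CCOMP,cv2.CHAIN_APPROX_NONE)
H=[cv2.minEnclosingCircle(c)[0] for c,k in zip(cs,h[0]) if k[3]>=0 and cv2.contourArea(c)>400]
qh=B.apply(ray(p,H,s["tool_pos"][2]+.0108)-o)*1e3
print("inserts",qi,"\nholes",H,qh)
# plate height from hole spacing 44 mm; insert height check from spacing
print(np.linalg.norm(qi[0]-qi[1]),np.linalg.norm(qh[0]-qh[1]))
# top-view: joint check of far holes through scene camera
pt,b,ps,c=pickle.load(open("t5.pkl","rb"))
# side edge rows in scene: plate underside corner vs frame top
Rh=R.from_euler("z",yw)
for n,x in(("plate bottom corner",[.038,.073,.0743]),("frame top corner",[.032,.07,.058]),("hole0",[.022,-.052,.08]),("hole3",[.022,.052,.08]),("hole1",[-.022,-.052,.08]),("ins0",[.022,-.052,.058])):
  print(n,(proj(ps,o+Rh.apply(x))[0]-[133,160])*400/120)
E
```

```text
[[241.5    162.4615]
 [314.25   162.6667]]
inserts [[-22.5184  49.0167  58.    ]
 [ 20.1608  48.8337  58.    ]] 
holes [(321.33099365234375, 163.04225158691406), (237.4583282470703, 163.0833282470703)] [[ 21.5371  51.8313  80.258 ]
 [-22.0442  51.8739  80.258 ]]
42.679645298674295 43.58133879947895
plate bottom corner [324.0371 141.0483]
frame top corner [317.4503 157.6258]
hole0 [139.6557 177.1954]
hole3 [285.2327 131.5767]
hole1 [115.5785 144.2268]
ins0 [143.7168 204.3291]
```

Holes centre at (-0.25, 51.9) mm against inserts at about (-1, 52), well inside the 5 mm margin. The underside is about 16 mm above the frame, so I'll lower 1 mm and settle.

Call:
{"fn": "step_arm", "kwargs": {"increments": [{"delta_pos":[0,0,0.1],"dr":[0,0,0],"fingers":1},{"delta_pos":[0,0,0.1],"dr":[0,0,0],"fingers":1},{"delta_pos":[0,0,0.1],"dr":[0,0,0],"fingers":1},{"delta_pos":[0,0,0.1],"dr":[0,0,0],"fingers":1},{"delta_pos":[0,0,0.1],"dr":[0,0,0],"fingers":1}]}}

```text
time: 16.27
tool_pos: [0.4931, -0.2057, 0.0683]
tool_rot: [3.142, 0.0, 1.751]
contact_force: [0.7, 0.8, -4.6]
opening: 0.0118
grip_force: 45.0
```

```bash
python3 at.py -0.5 0.6 68; python3 -c "
from cell import robot
print(robot.hand_in())"
```

```text
16.275 here(mm) [-0.7078  0.7222 68.2911] rot [3.1415 0.0001 1.7508] F [ 0.6797  0.8087 -4.5688] op 0.01183759573992199 44.998385310173035
(array([-0.0122,  0.0208,  0.0291]), array([ 0.0032,  0.0069, -0.0761]))
the job is handed in; nothing more can be done
None
```

Handed in at 16.3 s: the frame is closed flush and the cover is held level about 15 mm above it; the two loose-half inserts showed whole through their holes, but the two over the blue half were placed by measurement and not seen, and a first grasp closed on top of the handle (fingertips about 24 mm shorter than stated) without moving the cover.

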